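Show the heavier bushing to the hooded camera

TASK

Push the loose lens hood fully down onto the barrel of the upward-looking bench camera and let go of it. Then lift the two look-alike bushings a good 5 cm clear of their pallet in turn to feel which is heavier, the left one (as seen from the robot) first, and set it back upright in its own nest before lifting the right one. The program finishes while holding the heavier bushing in the gripper, upright and still, centred over the hood with about 5 cm of air between the bushing's underside and the hood's mouth, the lighter one standing in its nest and the screwdriver and the tub of screws left alone.

Things in the scene. Friction and masses are not known exactly. Their poses are not given: they have to be found in the camera images.
- camera: upward-looking bench camera, fixed to the bench: a square aluminium housing 86 x 86 mm, 30 mm high, from which a round dark barrel (the spigot) of 42 mm diameter stands up a further 28 mm (to 58 mm above the bench), its top edge bevelled by 3 mm, with a lens in its top. Origin: centre of the underside, on the barrel's axis; z up. A 12 mm thick connector stub stands out 14 mm from its +x side, 14 mm above the bench
- barrel_foot (a point): point on the barrel's axis at the barrel's foot, 30 mm above the bench: the flat shoulder on which the hood's lower edge rests when fully home
- hood_mid (a point): centre (half-way up, on the axis) of the loose lens hood: a plain black tube, open at both ends and the same either way up, outer diameter 52 mm, bore 46 mm, 60 mm high, about 60 g, standing upright on the bench; z along its axis. Fully home on the camera its centre is 30 mm above barrel_foot and its mouth 90 mm above the bench
- pallet: aluminium pallet plate fixed to the bench, 84 mm (its x) by 194 mm (its y) by 14 mm high, with two round nests 64 mm in diameter and 6 mm deep, 110 mm apart along its y. Origin: centre of the underside; z up
- nest_left (a point): centre of the floor of the left nest (the one with the greater y), 8 mm above the bench
- nest_right (a point): centre of the floor of the right nest (the one with the smaller y), 8 mm above the bench
- bushing_a_mid (a point): centre (half-way up, on the axis) of one of two bushings that look exactly alike: bare metal, 60 mm high, barrel of 40 mm diameter with a 16 mm through bore, standing on a flange of 56 mm diameter and 8 mm thickness at its lower end; z along its axis, up. It stands in one of the two nests, its centre 38 mm above the bench.
- bushing_b_mid (a point): the same point of the other bushing, of exactly the same shape and size, standing in the other nest
- bushing_a: the bushing of bushing_a_mid; origin at the centre of its underside. One bushing is steel (0.5 to 0.65 kg), the other an aluminium look-alike (0.15 to 0.25 kg); they cannot be told apart by sight, and either may stand in either nest
- bushing_b: the bushing of bushing_b_mid; origin at the centre of its underside
- hood: the lens hood; origin at the centre of its lower edge
- screwdriver: screwdriver with yellow handle, 27 x 155 x 26 mm, lying behind the work; bystander. Origin: centre of its underside
- screw_tub: clear tub of screws, 88 mm diameter, 61 mm high, behind the work on the right; bystander. Origin: centre of its underside
There are look-alikes about, which are no part of the job. What is shaped like the hood but pink is not meant.

How it is judged:
By the outcome, as a careful person would: the job done as asked, in the order asked, and still so for the second after the job is handed in, while the arm keeps its last pose, push and grip.
It also fails if it takes over 72 s, if anything falls off the work surface, if the arm or the gripper's body presses on something with over 40 N, if the wrist force passes 120 N, or if a joint passes its speed limit or range.

ROBOT

A 6-joint arm with a two-finger parallel gripper is mounted at the origin on a cart in front of the work surface, level with it; the furniture and walls round the work are solid. World frame = base frame: x ahead of the robot, y to its left, z up, the work surface at z = 0. Lengths are in m, angles in rad, forces in N, time in s.
With the tool pointing down it reaches from about 0.275 to 0.85 m from the base axis. Payload 5.2 kg.
Tool frame: the origin (TCP) lies midway between the tips of the shut fingers; the grasp point (between the pads) lies 19 mm behind it (robot.grip_depth is the distance from the TCP to the grasp point, in m); z points along the fingers, y is the line along which they close (so a half turn about z gives the same grasp; the last joint's range is limited). The gripper opens to 85 mm and grips with 20 to 120 N. Pads are 22 mm wide; open, the fingers measure 114 mm over their backs; the gripper's body (76 mm by 85 mm) begins 54 mm behind the grasp point. The pads swing forward as they close: fully open they stand 13 mm farther back than shut.
Start: joints at [0.919, 0.259, 1.535, -0, 1.348, -0.203], TCP at [0.239, 0.496, 0.231] pointing down, gripper open.
Joint ranges: [-3.14, 3.14], [-0.91, 2.08], [0.19, 2.58], [-1.22, 4.36], [0.22, 2.71], [-3.12, 3.12]. Speed limits (rad/s): [2.57, 2.57, 3.14, 3.14, 3.14, 3.14].

INTERFACE

Orientations are given as a rotation vector (axis times angle).
In Python, from cell import robot gives the robot as it stands. The module is installed in compiled form; this text tells all that it offers.
- The arm moves only by the tool drive_tool, never from a script. Its argument "increments" is a list of rows, each a list of 5 numbers: the opening in per cent of the stroke, from 0 (shut) to 100 (fully open), then the shift along the tool's x, y, z in m, then the turn about the tool's z in degrees. In form: [[fingers, dx, dy, dz, roll], ...]. A call has 1 to 20 rows; each row is the pose to reach, as a shift and turn from the pose commanded when the call began, along the tool's axes at that moment; what a row does not reach only later rows make up. A row lasts 1/12 s, in which the tool goes at most 41.7 mm and 7.16 degrees, less where a joint would pass 70% of its speed; a pose out of reach is approached as far as the arm can. A call with a gripper value outside its range is refused whole. The fingers move at their own pace and stop on an object; "force" is the grip in N (left out, the last holds). Time passes only in rows, so rows that repeat a pose let the fingers close. It gives the time, the measured TCP pose, the force, the opening and the grip force at its end, in the units of the state.
- robot.get_state(): the state, without advancing time (a new reading comes with each control period).
- robot.camera(name): name is "scene" or "top" or "wrist"; returns a dict with "color" (384x512x3 uint8, red, green, blue), "z_map" (384x512 float32, m along the optical axis (not along the pixel's ray), 0 where there is no reading), "fov_y" (degrees; the focal length in pixels is half the picture's height over the tangent of half this angle, whatever the lens; pixels are square), "cx", "cy" (the principal point, pixels), "extrinsics" (4x4, takes a point from camera to world coordinates); the wrist camera has in their place "hand_eye" (4x4, takes a point from camera to tool coordinates, whose origin is the TCP and whose axes are the flange's). Camera axes: x right, y down, z forward; pixel columns grow to the right and rows downward; lengths in m; the calibration is good to about 2 mm. The wrist camera is an equidistant fisheye: a pixel r from the principal point sees the ray r / f radians off the axis. A picture is of the moment at which its call begins: read the wrist's pose just before it.
- robot.sign_off(): hands the job in; it is judged then, once.
The state is a dict: "clock": time; "joint_positions": joint angles; "qd": joint speeds; "tau": joint torques, N m; "tcp_pos": TCP position; "tcp_rot": TCP orientation; "force": force on the tool from outside, world axes, zero at the start; "moment": the same for the moment, N m; "width": opening from 0.0 (shut) to 1.0 (fully open); "grip_force": force on a finger pad.
Only numpy, scipy, OpenCV 4.12 (cv2) and the standard library are available. Lean on these libraries where they do the work, as an engineer would, in place of code of your own. Each camera call takes 0.05 s, during which the arm holds its last target. There are 200 camera calls.

## Working session

There is one attempt and no reset: what is moved stays moved. The work goes in short steps, Python scripts to look and compute and a tool call to move; the robot and the scene stay as the last step left them, time stands still between calls to the robot, and variables do not carry over. Pictures are saved under pics/ and viewed, at most 10 in all, crops included, and the job is handed in when it is done.

Besides the shell and the picture viewer there is one more tool, called after ">>>" as a command line: name --pt "numbers of a row" for each row, then --argument value for the rest. drive_tool: Moves the arm, as the interface text tells. Its arguments: {"type":"object","properties":{"increments":{"type":"array","items":{"type":"array","items":{"type":"number"}}},"force":{"type":"number"}},"required":["increments"]}

```bash
mkdir -p pics
cat > h.py <<'E'
import numpy as np, cv2, pickle
from cell import robot
from scipy.spatial.transform import Rotation as R
def snap(n):
    c=robot.camera(n); pickle.dump(c,open(f'pics/{n}.pkl','wb')); return c
def load(n): return pickle.load(open(f'pics/{n}.pkl','rb'))
def cloud(c):
    z=c['z_map'];h,w=z.shape;f=h/2/np.tan(np.radians(c['fov_y'])/2)
    v,u=np.mgrid[:h,:w]
    p=np.stack([(u-c['cx'])/f*z,(v-c['cy'])/f*z,z],-1)
    T=c['extrinsics'];q=p@T[:3,:3].T+T[:3,3];q[z==0]=np.nan
    return q
E
python3 - <<'E'
from h import *
s=robot.get_state();print({k:np.round(v,3) for k,v in s.items()})
a=snap('top');b=snap('scene')
cv2.imwrite('pics/t.png',a['color'][:,:,::-1]);cv2.imwrite('pics/s.png',b['color'][:,:,::-1])
print(a['extrinsics'].round(3),a['fov_y'],b['extrinsics'].round(3))
E
```

```text
{'clock': np.float64(0.0), 'joint_positions': array([ 0.919,  0.259,  1.536, -0.   ,  1.348, -0.203]), 'qd': array([ 0.001, -0.   , -0.   , -0.001, -0.   ,  0.   ]), 'tau': array([-2.0000e-03, -4.4604e+01, -2.9057e+01, -0.0000e+00,  1.2000e-02,
       -0.0000e+00]), 'tcp_pos': array([0.238, 0.495, 0.23 ]), 'tcp_rot': array([-6.990e-01, -3.062e+00,  3.000e-03]), 'force': array([-0.167, -1.414,  0.43 ]), 'moment': array([ 0.024, -0.035,  0.068]), 'grip_force': np.float64(0.0), 'width': np.float64(0.996)}
[[ 2.200e-02 -9.890e-01  1.490e-01  3.940e-01]
 [-1.000e+00 -2.300e-02 -6.000e-03 -1.000e-03]
 [ 9.000e-03 -1.490e-01 -9.890e-01  1.118e+00]
 [ 0.000e+00  0.000e+00  0.000e+00  1.000e+00]] 52.96705395149059 [[ 0.456 -0.663  0.594 -0.173]
 [-0.89  -0.343  0.301 -0.393]
 [ 0.004 -0.666 -0.746  0.991]
 [ 0.     0.     0.     1.   ]]
```

View pics/t.png

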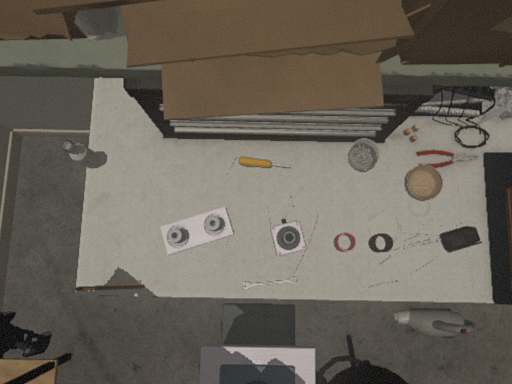

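View pics/s.png

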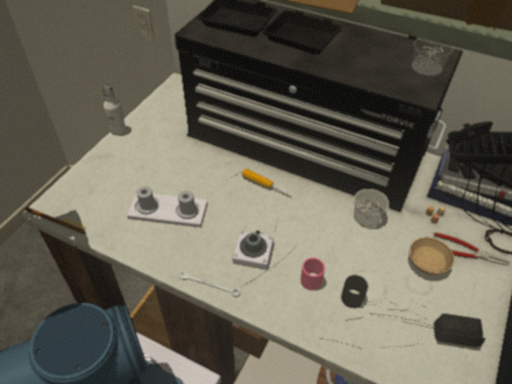

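The top view shows a pink tube at (345,242), a black tube at (380,242), the bench camera at (288,237) with its stub at (284,221), and the pallet with bushings at (177,236) and (214,224). The black tube fits the hood. The pink one is the excluded look-alike, and the black box at (460,238) isn't a tube.

Run:
```python
from h import *
for n,box in (('top',(150,200,410,262)),('scene',(110,170,400,320))):
    c=load(n);q=cloud(c);x0,y0,x1,y1=box
    im=c['color'][y0:y1,x0:x1,::-1]
    k=780//(x1-x0)
    cv2.imwrite(f'pics/{n}_crop.png',cv2.resize(im,None,fx=k,fy=k,interpolation=cv2.INTER_CUBIC))
q=cloud(load('top'))
for nm,(u,v),zr in (('hood',(380,242),(.052,.07)),('pink',(345,242),(.045,.07)),('camtop',(288,237),(.05,.07)),('camhousing',(288,237),(.022,.04)),('bL',(177,236),(.055,.08)),('bR',(214,224),(.055,.08)),('pal',(197,230),(.008,.02))):
    r=40 if nm=='pal' else 22
    p=q[v-r:v+r,u-r:u+r].reshape(-1,3);p=p[(p[:,2]>zr[0])&(p[:,2]<zr[1])]
    rr=cv2.minAreaRect((p[:,:2]*1000).astype(np.float32)) if len(p)>3 else 0
    print(nm,len(p),p.mean(0).round(4),p[:,2].max() if len(p) else 0,np.median(p[:,2]),rr)
print(q[300:310,300].round(3)[0], q[200,300])
```

```text
hood 86 [ 0.4456 -0.3393  0.0589] 0.06447483296419909 0.059131591644552284 ((445.0328063964844, -338.9807434082031), (49.338157653808594, 51.31935501098633), 1.5621432065963745)
pink 99 [ 0.445  -0.2382  0.0568] 0.0636694501930748 0.05831017233562741 ((445.41015625, -237.072509765625), (49.22396469116211, 49.99265670776367), 1.2258511781692505)
camtop 176 [ 0.4533 -0.0791  0.0579] 0.0638127207381276 0.05796762170155667 ((452.9812316894531, -78.60430908203125), (38.64866638183594, 38.567047119140625), 1.5360478162765503)
camhousing 726 [ 0.4526 -0.0792  0.0277] 0.03650580623514976 0.02775258723203644 ((453.6894226074219, -79.89859771728516), (85.61040496826172, 85.98661804199219), 15.129411697387695)
bL 158 [0.4515 0.2319 0.0665] 0.07223620790750895 0.06711520181776087 ((450.8613586425781, 232.59375), (37.97417068481445, 38.72844696044922), 2.5326898097991943)
bR 147 [0.4871 0.13   0.0671] 0.07282994672204524 0.06735146164738803 ((487.1011047363281, 130.7498016357422), (35.68569564819336, 38.86256790161133), 3.1631855964660645)
pal 1509 [0.4691 0.1803 0.0136] 0.01981856317665187 0.013581373920871442 ((469.9190979003906, 181.812744140625), (84.31641387939453, 193.9332733154297), 19.0206356048584)
[ 0.185 -0.215 -0.915] [nan nan nan]
```

View pics/top_crop.png

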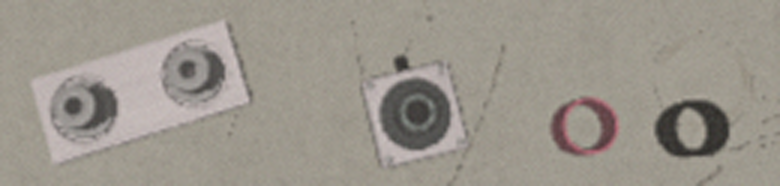

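The crop confirms the hood is the black tube at (692,128) in the crop. The pink ring is at (585,126). Next I move above the hood.

>>> drive_tool --pt "100 -0.548 -0.662 0.06 60" --pt "100 -0.548 -0.662 0.06 60" --pt "100 -0.548 -0.662 0.06 60" --pt "100 -0.548 -0.662 0.06 60" --pt "100 -0.548 -0.662 0.06 60" --pt "100 -0.548 -0.662 0.06 60" --pt "100 -0.548 -0.662 0.06 60" --pt "100 -0.548 -0.662 0.06 60" --pt "100 -0.548 -0.662 0.06 60" --pt "100 -0.548 -0.662 0.06 60" --pt "100 -0.548 -0.662 0.06 60" --pt "100 -0.548 -0.662 0.06 60" --pt "100 -0.548 -0.662 0.06 60" --pt "100 -0.548 -0.662 0.06 60" --pt "100 -0.548 -0.662 0.06 60" --pt "100 -0.548 -0.662 0.06 60" --pt "100 -0.548 -0.662 0.06 60" --pt "100 -0.548 -0.662 0.06 60" --pt "100 -0.548 -0.662 0.06 60" --pt "100 -0.548 -0.662 0.06 60"

```text
clock: 1.77
tcp_pos: [0.4381, -0.3134, 0.1726]
tcp_rot: [-2.137, -2.302, -0.0]
force: [-0.1, 0.3, 0.3]
width: 0.997
grip_force: 0.0
```

>>> drive_tool --pt "100 0 0 0 0" --pt "100 0 0 0 0" --pt "100 0 0 0 0"

```text
clock: 2.02
tcp_pos: [0.4377, -0.3107, 0.1724]
tcp_rot: [-2.136, -2.3, -0.001]
force: [1.8, 0.8, 0.0]
width: 1.003
grip_force: 0.0
```

```bash
cat >> h.py <<'E'
def tool():
    s=robot.get_state();T=np.eye(4);T[:3,:3]=R.from_rotvec(s['tcp_rot']).as_matrix();T[:3,3]=s['tcp_pos'];return T,s
def wcloud():
    T,s=tool();c=snap('wrist');z=c['z_map'];h,w=z.shape;f=h/2/np.tan(np.radians(c['fov_y'])/2)
    v,u=np.mgrid[:h,:w];a=(u-c['cx'])/f;b=(v-c['cy'])/f;th=np.hypot(a,b)
    k=np.where(th>1e-6,np.tan(np.minimum(th,1.5))/np.maximum(th,1e-6),1)
    p=np.stack([a*k*z,b*k*z,z],-1);M=T@c['hand_eye'];q=p@M[:3,:3].T+M[:3,3];q[(z==0)|(th>1.45)]=np.nan
    return c,q,T,s
def sel(q,c,r,z0,z1):
    p=q.reshape(-1,3);p=p[np.isfinite(p).all(1)]
    p=p[(np.hypot(p[:,0]-c[0],p[:,1]-c[1])<r)&(p[:,2]>z0)&(p[:,2]<z1)];return p
def circ(p):
    (x,y),r=cv2.minEnclosingCircle((p[:,:2]*1000).astype(np.float32));return round(x,1),round(y,1),round(r,1),len(p)
E
python3 - <<'E'
from h import *
c,q,T,s=wcloud()
cv2.imwrite('pics/w1.png',c['color'][:,:,::-1])
print(T.round(4),c['hand_eye'].round(3),c['fov_y'])
p=sel(q,(.445,-.339),.04,.054,.068);print(circ(p),p.mean(0),np.percentile(p[:,2],[5,50,95]))
E
```

```text
[[-0.074   0.9973 -0.0015  0.4377]
 [ 0.9973  0.074   0.0021 -0.3107]
 [ 0.0022 -0.0013 -1.      0.1724]
 [ 0.      0.      0.      1.    ]] [[-0.001 -0.959 -0.282  0.071]
 [ 1.    -0.001 -0.     0.001]
 [-0.    -0.282  0.959 -0.143]
 [ 0.     0.     0.     1.   ]] 65.70646984690485
(443.4, -339.8, 26.0, 702) [ 0.44369882 -0.34022052  0.05916328] [0.05492003 0.0597814  0.06116863]
```

View pics/w1.png

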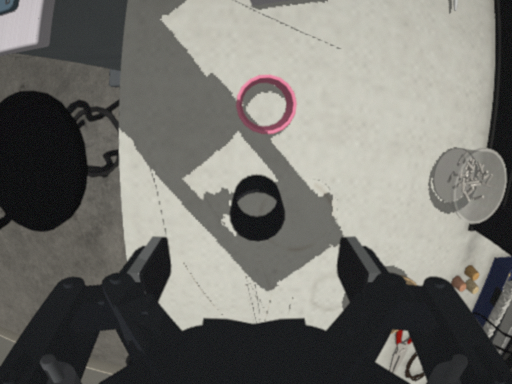

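The wrist view shows the hood at (258,207), between and ahead of the fingers, with the pink ring at (267,104) well clear. The fitted radius is 26.0 mm. I descend and grip it.

>>> drive_tool --pt "100 -0.0294 0.0035 0.0 0" --pt "100 -0.0294 0.0035 0.03 0" --pt "100 -0.0294 0.0035 0.07 0" --pt "100 -0.0294 0.0035 0.11 0" --pt "100 -0.0294 0.0035 0.13 0" --pt "100 -0.0294 0.0035 0.149 0" --pt "100 -0.0294 0.0035 0.149 0" --pt "60 -0.0294 0.0035 0.149 0" --pt "40 -0.0294 0.0035 0.149 0" --pt "40 -0.0294 0.0035 0.149 0" --pt "40 -0.0294 0.0035 0.149 0" --pt "40 -0.0294 0.0035 0.149 0" --pt "40 -0.0294 0.0035 0.149 0" --pt "40 -0.0294 0.0035 0.149 0" --force 40

```text
clock: 3.23
tcp_pos: [0.4452, -0.3412, 0.0266]
tcp_rot: [2.134, 2.3, -0.0]
force: [0.2, 2.1, 6.7]
width: 0.591
grip_force: 42.1
```

>>> drive_tool --pt "40 0 0 -0.02 0" --pt "40 0 0 -0.06 0" --pt "40 0 0 -0.1 0" --pt "40 0 0 -0.11 0" --pt "40 0.04 0.007 -0.11 0" --pt "40 0.08 0.014 -0.11 0" --pt "40 0.12 0.02 -0.11 0" --pt "40 0.16 0.024 -0.11 0" --pt "40 0.19 0.027 -0.11 0" --pt "40 0.2 0.027 -0.11 0" --pt "40 0.2 0.027 -0.11 0" --pt "40 0.2 0.027 -0.11 0"

```text
clock: 4.23
tcp_pos: [0.4566, -0.1393, 0.135]
tcp_rot: [2.133, 2.303, -0.0]
force: [0.4, -0.8, -1.1]
width: 0.589
grip_force: 41.9
```

Run:
```python
from h import *
c,q,T,s=wcloud()
cv2.imwrite('pics/w2.png',c['color'][:,:,::-1])
print(T.round(4),s['force'],s['width'])
p=sel(q,(.453,-.079),.03,.05,.066);print(circ(p),p.mean(0))
p=sel(q,(.453,-.079),.07,.022,.038);print(cv2.minAreaRect((p[:,:2]*1000).astype(np.float32)),p.mean(0))
t=T[:3,3]; h=sel(q,t[:2],.05,t[2]-.06,t[2]+.06)
hm=h[h[:,2]>h[:,2].max()-.01];print(len(h),h.min(0),h.max(0))
```

```text
[[-0.0764  0.9971  0.0016  0.4566]
 [ 0.9971  0.0764 -0.0016 -0.1393]
 [-0.0017  0.0015 -1.      0.135 ]
 [ 0.      0.      0.      1.    ]] [ 0.36165171 -0.77206943 -1.05544091] 0.5894716697287785
(452.9, -80.6, 21.0, 2368) [ 0.45273623 -0.0802757   0.05850572]
((452.6924133300781, -80.5625), (86.69766998291016, 86.63260650634766), 14.985930442810059) [ 0.4525391  -0.07916566  0.02832541]
17532 [ 0.40699561 -0.16415121  0.10882653] [ 0.50649947 -0.11190594  0.19504224]
```

View pics/w2.png

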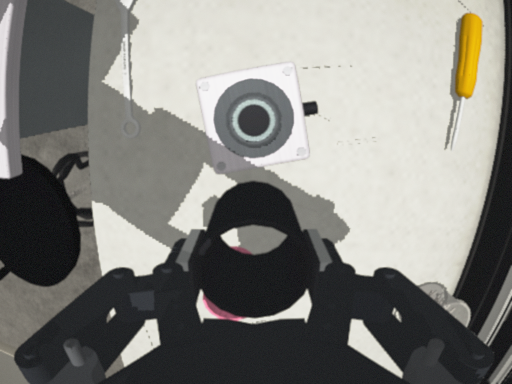

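The hood hangs upright between the pads at (255,250). The camera barrel is at (254,119). I fit the hood's rim in the grip.

Run:
```python
from h import *
c,q,T,s=wcloud()
t=T[:3,3]; col=c['color'].astype(int).sum(-1)
for a,b in ((.163,.172),(.16,.166),(.107,.113)):
    h=sel(q,(t[0],t[1]),.0285,a,b);print(a,circ(h),h.min(0).round(4),h.max(0).round(4))
print(t)
```

```text
0.163 (456.7, -140.0, 28.4, 3461) [ 0.4293 -0.1657  0.163 ] [ 0.4833 -0.1128  0.172 ]
0.16 (456.7, -139.7, 28.3, 1473) [ 0.4293 -0.163   0.16  ] [ 0.4832 -0.1128  0.166 ]
0.107 (457.1, -137.6, 25.3, 311) [ 0.434  -0.1624  0.1084] [ 0.4791 -0.1137  0.113 ]
[ 0.45668405 -0.14014035  0.13489065]
```

>>> drive_tool --pt "40 0.03 0.0005 0 0" --pt "40 0.05 0.0007 0 0" --pt "40 0.0585 0.0007 0 0" --pt "40 0.0585 0.0007 0 0" --pt "40 0.0585 0.0007 0.02 0" --pt "40 0.0585 0.0007 0.04 0" --pt "40 0.0585 0.0007 0.05 0" --pt "40 0.0585 0.0007 0.055 0" --pt "40 0.0585 0.0007 0.06 0" --pt "40 0.0585 0.0007 0.06 0"

```text
clock: 5.17
tcp_pos: [0.4524, -0.0815, 0.0737]
tcp_rot: [-2.138, -2.302, 0.001]
force: [-0.3, 0.4, -0.5]
width: 0.584
grip_force: 41.9
```

>>> drive_tool --pt "40 0 0 0.005 0" --pt "40 0 0 0.009 0" --pt "40 0 0 0.013 0" --pt "40 0 0 0.016 0" --pt "40 0 0 0.018 0" --pt "40 0 0 0.019 0" --pt "40 0 0 0.019 0" --pt "40 0 0 0.019 0"

```text
clock: 5.83
tcp_pos: [0.4523, -0.0805, 0.0565]
tcp_rot: [2.136, 2.303, -0.0]
force: [-4.8, 2.0, 14.2]
width: 0.585
grip_force: 43.3
```

>>> drive_tool --pt "40 0 0 0.002 0" --pt "40 0 0 0.003 0" --pt "40 0 0 0.003 0" --pt "40 0 0 0.003 0"

```text
clock: 6.17
tcp_pos: [0.4524, -0.0805, 0.0563]
tcp_rot: [2.135, 2.303, 0.0]
force: [-14.2, 4.7, 45.4]
width: 0.588
grip_force: 46.3
```

>>> drive_tool --pt "40 0 0 -0.003 0" --pt "40 0 0 -0.003 0" --pt "80 0 0 -0.003 0" --pt "100 0 0 -0.003 0" --pt "100 0 0 -0.003 0" --pt "100 0 0 -0.003 0" --pt "100 0 0 -0.003 0" --pt "100 0 0 -0.02 0" --pt "100 0 0 -0.05 0" --pt "100 0 0 -0.09 0" --pt "100 0 0 -0.12 0" --pt "100 0.0 0 -0.12 0" --pt "100 -0.04 0 -0.12 0" --pt "100 -0.04 0 -0.12 0" --pt "100 -0.04 0 -0.12 0"

```text
clock: 7.42
tcp_pos: [0.4554, -0.1218, 0.1718]
tcp_rot: [-2.14, -2.3, 0.0]
force: [0.2, -0.2, 0.0]
width: 1.0
grip_force: 0.0
```

Run:
```python
from h import *
c,q,T,s=wcloud()
cv2.imwrite('pics/w3.png',c['color'][:,:,::-1])
print(T.round(4),s['force'],s['width'])
p=sel(q,(.4525,-.0805),.03,.083,.097);print(circ(p),p.mean(0),np.percentile(p[:,2],[5,50,95]))
for dx,dy in((1,0),(-1,0),(0,1),(0,-1)):
    g=p[(p[:,:2]-[.4525,-.0805])@[dx,dy]>.02];print(len(g),np.median(g[:,2]))
```

```text
[[-7.220e-02  9.974e-01 -2.000e-04  4.554e-01]
 [ 9.974e-01  7.220e-02 -1.000e-04 -1.218e-01]
 [-1.000e-04 -2.000e-04 -1.000e+00  1.718e-01]
 [ 0.000e+00  0.000e+00  0.000e+00  1.000e+00]] [ 0.23262633 -0.24116991  0.0442163 ] 0.9997719423055494
(453.6, -79.8, 26.2, 891) [ 0.45396866 -0.08218742  0.08951225] [0.08474958 0.09008375 0.09136444]
190 0.09006245780174162
129 0.09013286616540542
162 0.09019129039557476
181 0.08996918661100109
```

View pics/w3.png

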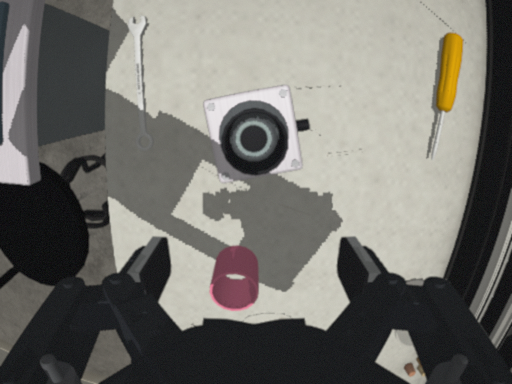

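The hood is home at (253,137) in the wrist view. Its mouth is level at 90 mm, and it is centred at (0.4536, -0.0798). Next is the left bushing.

>>> drive_tool --pt "100 0.04 0.002 0 0" --pt "100 0.08 0.005 0 0" --pt "100 0.12 0.007 0 0" --pt "100 0.16 0.009 0 0" --pt "100 0.2 0.011 0 0" --pt "100 0.24 0.013 0 0" --pt "100 0.28 0.015 0 0" --pt "100 0.31 0.0175 0 0" --pt "100 0.31 0.0175 0 0" --pt "100 0.31 0.0175 0 0" --pt "100 0.31 0.0175 0 0" --pt "100 0.31 0.0175 0 0"

```text
clock: 8.47
tcp_pos: [0.4492, 0.1892, 0.1719]
tcp_rot: [-2.137, -2.302, 0.002]
force: [-0.4, -0.4, -0.0]
width: 1.002
grip_force: 0.0
```

Run:
```python
from h import *
c,q,T,s=wcloud()
print(T.round(4),s['force'])
for n,m in (('L',(.452,.233)),('R',(.487,.130))):
    p=sel(q,m,.03,.063,.072);print(n,circ(p),p.mean(0),np.median(p[:,2]))
p=sel(q,(.47,.182),.13,.011,.017);print(cv2.minAreaRect((p[:,:2]*1000).astype(np.float32)))
```

```text
[[-7.410e-02  9.973e-01 -1.000e-03  4.492e-01]
 [ 9.973e-01  7.410e-02 -5.000e-04  1.892e-01]
 [-4.000e-04 -1.100e-03 -1.000e+00  1.719e-01]
 [ 0.000e+00  0.000e+00  0.000e+00  1.000e+00]] [-0.40652052 -0.37268723 -0.04687248]
L (451.5, 232.3, 20.0, 1480) [0.45143707 0.23249559 0.06814913] 0.0682169427563748
R (487.0, 130.3, 20.2, 1106) [0.48658632 0.13173992 0.06796141] 0.06821429736141482
((469.6556396484375, 181.08486938476562), (84.78955078125, 194.86380004882812), 18.89280891418457)
```

>>> drive_tool --pt "100 0.03 0.004 0 0" --pt "100 0.0428 0.0055 0 0" --pt "100 0.0428 0.0055 0.03 0" --pt "100 0.0428 0.0055 0.07 0" --pt "100 0.0428 0.0055 0.11 0" --pt "100 0.0428 0.0055 0.13 0" --pt "100 0.0428 0.0055 0.144 0" --pt "100 0.0428 0.0055 0.144 0" --pt "60 0.0428 0.0055 0.144 0" --pt "30 0.0428 0.0055 0.144 0" --pt "30 0.0428 0.0055 0.144 0" --pt "30 0.0428 0.0055 0.144 0" --pt "30 0.0428 0.0055 0.144 0" --pt "30 0.0428 0.0055 0.144 0" --pt "30 0.0428 0.0055 0.144 0" --pt "30 0.0428 0.0055 0.144 0" --force 80

```text
clock: 9.85
tcp_pos: [0.4528, 0.2331, 0.03]
tcp_rot: [2.135, 2.302, 0.003]
force: [-1.6, -2.4, 5.7]
width: 0.452
grip_force: 79.6
```

>>> drive_tool --pt "30 0 0 -0.01 0" --pt "30 0 0 -0.03 0" --pt "30 0 0 -0.05 0" --pt "30 0 0 -0.07 0" --pt "30 0 0 -0.085 0" --pt "30 0 0 -0.085 0" --pt "30 0 0 -0.085 0" --pt "30 0 0 -0.085 0" --pt "30 0 0 -0.085 0" --pt "30 0 0 -0.085 0" --pt "30 0 0 -0.085 0" --pt "30 0 0 -0.085 0" --pt "30 0 0 -0.085 0" --pt "30 0 0 -0.085 0"

```text
clock: 11.02
tcp_pos: [0.4518, 0.233, 0.113]
tcp_rot: [-2.137, -2.303, 0.001]
force: [-0.4, -0.6, -2.6]
width: 0.448
grip_force: 80.7
```

Run:
```python
from h import *
T,s=tool();print(s['force'],s['moment'],s['tcp_pos'],s['tau'],s['width'])
c,q,T,s=wcloud()
cv2.imwrite('pics/w4.png',c['color'][:,:,::-1])
t=T[:3,3]
p=sel(q,t[:2],.025,t[2]+.03,t[2]+.05);print(np.percentile(p[:,2],[5,50,95]),circ(p))
```

```text
[-0.44413511 -0.58911975 -2.60781325] [-0.02182339 -0.00316446  0.03040077] [0.45181511 0.23298239 0.11299096] [-9.03633063e-04 -4.34269416e+01 -2.52221078e+01 -3.53078804e-04
  6.09545401e-03 -3.12381962e-05] 0.44792199836133095
[0.14522597 0.15104686 0.1525556 ] (451.8, 233.7, 24.7, 6502)
```

View pics/w4.png

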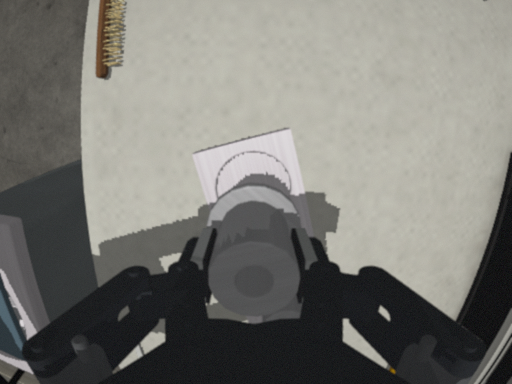

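The bushing hangs upright from the pads at (255,265), clear of its empty nest at (253,180). It weighs about 2.6 N, so it is the light one. I set it back in its nest.

>>> drive_tool --pt "30 0 0 0.03 0" --pt "30 0 0 0.06 0" --pt "30 0 0 0.07 0" --pt "30 0 0 0.077 0" --pt "30 0 0 0.081 0" --pt "30 0 0 0.083 0" --pt "30 0 0 0.084 0" --pt "30 0 0 0.084 0" --pt "30 0 0 0.084 0"

```text
clock: 11.82
tcp_pos: [0.4527, 0.2333, 0.0302]
tcp_rot: [2.136, 2.302, 0.003]
force: [0.8, 0.1, -2.6]
width: 0.453
grip_force: 81.1
```

>>> drive_tool --pt "30 0 0 0.001 0" --pt "30 0 0 0.002 0" --pt "30 0 0 0.002 0" --pt "30 0 0 0.002 0"

```text
clock: 12.15
tcp_pos: [0.4528, 0.2332, 0.03]
tcp_rot: [2.136, 2.302, 0.003]
force: [-5.3, -2.7, 17.9]
width: 0.455
grip_force: 82.9
```

Seated. I release it, rise, and back off to look at both bushings.

>>> drive_tool --pt "30 0 0 0 0" --pt "30 0 0 0 0" --pt "70 0 0 0 0" --pt "100 0 0 0 0" --pt "100 0 0 0 0" --pt "100 0 0 0 0" --pt "100 0 0 0 0" --pt "100 0 0 -0.03 0" --pt "100 0 0 -0.07 0" --pt "100 0 0 -0.11 0" --pt "100 0 0 -0.14 0" --pt "100 -0.04 0 -0.14 0" --pt "100 -0.08 0 -0.14 0" --pt "100 -0.12 0 -0.14 0" --pt "100 -0.14 0 -0.14 0" --pt "100 -0.14 0 -0.14 0" --pt "100 -0.14 0 -0.14 0" --pt "100 -0.14 0 -0.14 0"

```text
clock: 13.65
tcp_pos: [0.4623, 0.0939, 0.1671]
tcp_rot: [-2.137, -2.302, -0.0]
force: [0.5, 0.6, -0.4]
width: 0.995
grip_force: 0.0
```

Run:
```python
from h import *
c,q,T,s=wcloud()
cv2.imwrite('pics/w5.png',c['color'][:,:,::-1])
print(T.round(4),s['force'])
for n,m in (('L',(.452,.233)),('R',(.487,.130))):
    p=sel(q,m,.03,.063,.072);print(n,circ(p),np.percentile(p[:,2],[5,50,95]))
```

```text
[[-7.410e-02  9.972e-01 -4.000e-04  4.623e-01]
 [ 9.972e-01  7.410e-02  6.000e-04  9.390e-02]
 [ 6.000e-04 -4.000e-04 -1.000e+00  1.671e-01]
 [ 0.000e+00  0.000e+00  0.000e+00  1.000e+00]] [ 0.52555746  0.62170034 -0.3934071 ]
L (453.4, 232.5, 20.1, 1485) [0.06644069 0.06811866 0.06939605]
R (486.8, 129.7, 20.1, 1469) [0.06668873 0.06821351 0.06937807]
```

View pics/w5.png

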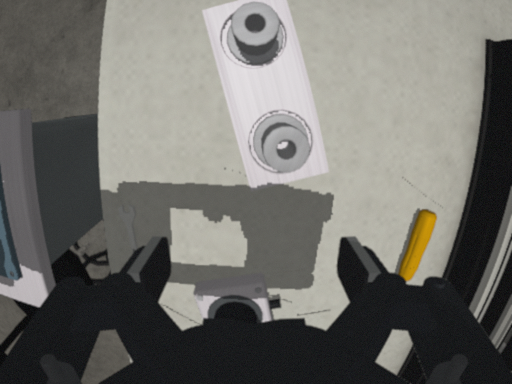

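The left bushing stands seated in its nest at (254,32), with its top at 68 mm. The right one is at (283,145). I grip the right one.

>>> drive_tool --pt "100 0.02 0.016 0 0" --pt "100 0.034 0.0272 0 0" --pt "100 0.034 0.0272 0 0" --pt "100 0.034 0.0272 0.03 0" --pt "100 0.034 0.0272 0.07 0" --pt "100 0.034 0.0272 0.11 0" --pt "100 0.034 0.0272 0.128 0" --pt "100 0.034 0.0272 0.138 0" --pt "100 0.034 0.0272 0.138 0" --pt "60 0.034 0.0272 0.138 0" --pt "30 0.034 0.0272 0.138 0" --pt "30 0.034 0.0272 0.138 0" --pt "30 0.034 0.0272 0.138 0" --pt "30 0.034 0.0272 0.138 0" --pt "30 0.034 0.0272 0.138 0" --pt "30 0.034 0.0272 0.138 0" --pt "30 0.034 0.0272 0.138 0" --force 80

```text
clock: 15.12
tcp_pos: [0.4876, 0.1294, 0.0311]
tcp_rot: [2.136, 2.302, 0.002]
force: [-1.9, -0.3, 8.0]
width: 0.449
grip_force: 79.7
```

>>> drive_tool --pt "30 0 0 -0.01 0" --pt "30 0 0 -0.03 0" --pt "30 0 0 -0.06 0" --pt "30 0 0 -0.09 0" --pt "30 0 0 -0.12 0" --pt "30 0 0 -0.135 0" --pt "30 0 0 -0.135 0" --pt "30 0 0 -0.135 0" --pt "30 0 0 -0.135 0" --pt "30 0 0 -0.135 0" --pt "30 0 0 -0.135 0" --pt "30 0 0 -0.135 0" --pt "30 0 0 -0.135 0"

```text
clock: 16.2
tcp_pos: [0.4866, 0.1293, 0.1634]
tcp_rot: [-2.136, -2.302, 0.002]
force: [0.3, 0.1, -5.7]
width: 0.446
grip_force: 81.9
```

The right bushing weighs about 5.7 N, so it is the heavy one. I carry it over the hood.

>>> drive_tool --pt "30 -0.02 -0.005 0 0" --pt "30 -0.05 -0.012 0 0" --pt "30 -0.08 -0.019 0 0" --pt "30 -0.11 -0.026 0 0" --pt "30 -0.14 -0.033 0 0" --pt "30 -0.17 -0.04 0 0" --pt "30 -0.195 -0.046 0 0" --pt "30 -0.2065 -0.0484 0 0" --pt "30 -0.2065 -0.0484 0 0" --pt "30 -0.2065 -0.0484 0 0" --pt "30 -0.2065 -0.0484 0 0" --pt "30 -0.2065 -0.0484 0 0" --pt "30 -0.2065 -0.0484 0 0" --pt "30 -0.2065 -0.0484 0 0"

```text
clock: 17.37
tcp_pos: [0.4542, -0.0794, 0.1643]
tcp_rot: [-2.135, -2.304, -0.0]
force: [0.3, 0.0, -7.5]
width: 0.446
grip_force: 81.8
```

Run:
```python
from h import *
c,q,T,s=wcloud();t=T[:3,3];print(t,s['force'],s['width'],np.abs(s['qd']).max())
p=sel(q,t[:2],.03,.195,.206);print('held top',np.percentile(p[:,2],[5,50,95]),p.min(0),p.max(0))
a=snap('scene');cv2.imwrite('pics/s2.png',cv2.resize(a['color'][110:320,100:400,::-1],None,fx=2.6,fy=2.6,interpolation=cv2.INTER_CUBIC))
for n in('scene','top'):
    Q=cloud(a if n=='scene' else snap('top'))
    for nm,m,z in (('hood',(.4535,-.08),(.083,.097)),('L',(.452,.233),(.063,.073)),('held',(.4535,-.08),(.136,.215)),('flange',(.4535,-.08),(.138,.15))):
        p=sel(Q,m,.032,*z);print(n,nm,len(p), circ(p) if len(p) else '',p[:,2].min() if len(p) else '')
```

```text
[ 0.45421009 -0.07936593  0.16425548] [ 0.328751    0.02198397 -7.47884812] 0.4464722533157702 0.004448454858222145
held top [0.19678621 0.20129194 0.20343892] [ 0.42497596 -0.09820343  0.19500587] [ 0.48241287 -0.0582297   0.20599911]
scene hood 120 (452.5, -80.2, 26.9, 120) 0.08314660637211901
scene L 147 (453.4, 232.0, 21.8, 147) 0.06303651272083932
scene held 439 (452.7, -83.5, 31.4, 439) 0.1410750641897982
scene flange 99 (452.3, -79.5, 27.6, 99) 0.1410750641897982
top hood 11 (438.8, -65.4, 14.0, 11) 0.08905131221192364
top L 146 (453.8, 232.9, 19.8, 146) 0.06342882599954858
top held 9 (441.2, -57.9, 10.7, 9) 0.1469538772817215
top flange 8 (441.2, -57.9, 10.7, 8) 0.1469538772817215
```

View pics/s2.png

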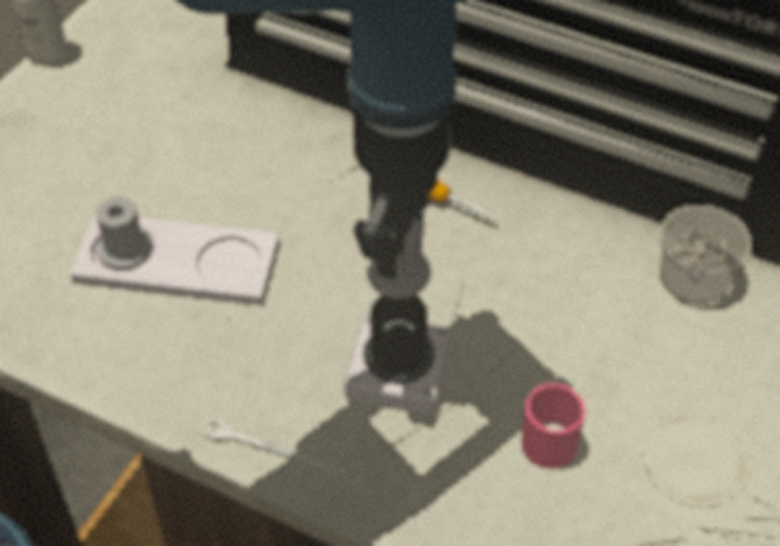

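The held bushing is at (398,265), centred to within 1 mm over the hood at (400,340), with 51 mm of air between them. The light bushing stands in its nest at (122,232). The job is ready to hand in.

```bash
python3 -c "
from cell import robot
print(robot.sign_off())"
```

```text
the job is handed in; nothing more can be done
None
```

The job is handed in: the hood is fully home on the camera barrel, the lighter left bushing is back in its nest, and the heavier right one is held upright and still about 5 cm above the hood's mouth.

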